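# Roll the panel tiles down flush

## Task

Take the jar off the tiled panel and stand it upright on the bench. Then take the spring-loaded hand roller out of its stand and roll it under steady pressure along one row of tiles and then along the other, without stopping on the way, until every tile is bedded flush with the plywood rim; press the tiles with the roller only, never with the fingers, and do not ram the roller down hard. Finally hang the roller back in its stand as it was, and leave the other things on the bench where they are.

Things in the scene. Friction and masses are not known exactly. Their poses are not given: they have to be found in the camera images.
- panel: Tiled panel, fixed to the bench: plywood tray 143 mm (its x) by 129 mm (its y), 9 mm wide rim all round, rim top 18 mm above the bench. In it eight grey printed tiles on foam tape, each 30 mm (x) by 54 mm (y), 1 mm apart: two rows, a and b, side by side, of four tiles along x. All stand 2 to 4 mm proud of the rim at the start. Origin: centre of the underside, z up.
- row_a (a point): Centre of tile row a at rim height, at panel y = -27.5 mm; the row runs along panel x, 62 mm to either side, then the rim, 9 mm wide. A tile gives way under more than about 5 N (two at once 10 N), sinks within some tenths of a second, stays where it is left and stops flush with the rim. Row b is alike, at panel y = +27.5 mm.
- roller: Spring-loaded hand roller, loose, 350 g, hanging upright in the stand: wooden handle on top, round steel guard flange 50 mm across and 5 mm thick below it (fingertips can bear on it), neck 18 mm thick and 20 mm long, sprung steel yoke 60 mm wide (its y), black rubber wheel 34 mm in diameter, 46 mm wide, axle along its y: it rolls along its x. Origin: centre of the flange's underside, z up.
- roller_handle (a point): Where to grip the roller: in the handle, 30 mm above the roller's origin. The handle is 26 mm (roller x) by 30 mm (roller y), from 5 mm (flange top) to 49 mm above that origin. The lowest point of the wheel is 75 mm below that origin with the spring relaxed.
- roller_stand: Stand of the roller, fixed, folded grey sheet metal, 96 mm (its x) by 76 mm: foot, back wall at +x, and on top, 95 mm above the bench, a shelf with a slot 25 mm wide along its x, open and flared at -x. The roller's neck stands in the slot, its flange lies on the shelf, the wheel hangs clear below; roller x and stand x agree. Origin: centre of the foot's underside, below the seat.
- stand_seat (a point): Where the roller's origin belongs when it hangs in its stand: on the shelf, 95 mm above the bench, in the slot. Lips 4 mm high, 33 mm towards the mouth (stand -x), keep the flange in: lift the roller 6 to 15 mm (over 20 mm strikes its yoke on the shelf), then draw it straight out to stand -x by at least 75 mm; hang it back the other way round.
- insert_jar: Small screw jar with white body and black lid, 47 mm in diameter, 53 mm high, 80 g, standing on the tiles at the start. Origin: centre of its underside, z up.
- tile_a1 (a joint): How far the tile of row a (panel y = -27.5 mm), number 1 (panel x = -46.5 mm), is pressed down: 0 = 4 mm proud, 0.004 m = flush with the rim.
- tile_a2 (a joint): How far the tile of row a (panel y = -27.5 mm), number 2 (panel x = -15.5 mm), is pressed down: 0 = 4 mm proud, 0.004 m = flush with the rim.
- tile_a3 (a joint): How far the tile of row a (panel y = -27.5 mm), number 3 (panel x = +15.5 mm), is pressed down: 0 = 4 mm proud, 0.004 m = flush with the rim.
- tile_a4 (a joint): How far the tile of row a (panel y = -27.5 mm), number 4 (panel x = +46.5 mm), is pressed down: 0 = 4 mm proud, 0.004 m = flush with the rim.
- tile_b1 (a joint): How far the tile of row b (panel y = +27.5 mm), number 1 (panel x = -46.5 mm), is pressed down: 0 = 4 mm proud, 0.004 m = flush with the rim.
- tile_b2 (a joint): How far the tile of row b (panel y = +27.5 mm), number 2 (panel x = -15.5 mm), is pressed down: 0 = 4 mm proud, 0.004 m = flush with the rim.
- tile_b3 (a joint): How far the tile of row b (panel y = +27.5 mm), number 3 (panel x = +15.5 mm), is pressed down: 0 = 4 mm proud, 0.004 m = flush with the rim.
- tile_b4 (a joint): How far the tile of row b (panel y = +27.5 mm), number 4 (panel x = +46.5 mm), is pressed down: 0 = 4 mm proud, 0.004 m = flush with the rim.
- roller_yoke (a joint): Compression of the roller's spring: pressing down pushes the yoke up, 0 (relaxed) to 0.010 m (hard stop). The force on the work is about 5 N at first touch and 1.3 N more for each mm: 13 N at 6 mm, 18 N at 10 mm.
- roller_wheel (a joint): Turning of the roller's wheel about its axle, rad, unlimited.
- tape_roll: Roll of tape lying flat, 100 mm in diameter, 24 mm high, fixed; leave alone. Origin: centre of its underside.
- glue_stick: Glue stick standing beside the panel, 30 mm in diameter, 94 mm high; leave alone. Origin: centre of its underside.
- bracket_grey: Grey printed angle bracket, 32 x 50 mm, 40 mm high; leave alone. Origin: centre of its underside.
- gear_white: White printed gear lying flat, 53 mm in diameter, 13 mm high; leave alone. Origin: centre of its underside.
- inspection_stand: Stand at the back left, fixed, holding a black ring 180 mm across in the air, 100 to 220 mm above the bench, centred about 80 mm from the origin, nearer to the robot and to its right. Keep clear of it, and of the tripod lamp, 440 mm high, that stands in front of the robot to the right, nearer than the work; a tall spray bottle stands behind the panel.
Not all that is in view belongs to the job. What is shaped like the insert_jar but pink or purple is not meant.

How it is judged:
By the outcome, as a careful person would: the job done as asked, in the order asked, and still so for the second after the job is handed in, with the robot touching nothing.
It also fails if it takes over 72 s, if anything falls off the work surface, if the arm or the gripper's body presses on something with over 40 N, if the wrist force passes 120 N, or if a joint passes its speed limit or range.

## Robot

A 6-joint arm with a two-finger parallel gripper is mounted at the origin on the work surface; the furniture and walls round the work are solid. World frame = base frame: x ahead of the robot, y to its left, z up, the work surface at z = 0. Lengths are in mm, angles in degrees, forces in N, time in s.
With the tool pointing down it reaches from about 375 to 750 mm from the base axis. Payload 9 kg.
Tool frame: the origin (TCP) lies at the very end of the fingers, on their centre line; the grasp point (between the pads) lies 19 mm behind it; z points along the fingers, y is the direction in which the jaws open and shut (so a half turn about z gives the same grasp; the last joint's range is limited). The gripper opens to 85 mm and grips with 20 to 120 N. Pads are 22 mm wide; open, the fingers measure 114 mm over their backs; the gripper's body (76 mm by 85 mm) begins 54 mm behind the grasp point. The pads swing forward as they close: fully open they stand 13 mm farther back than shut.
Start: joints at [57.256, 5.964, 5.575, 89.605, 0, 77.527], TCP at [207.886, 562.87, 204.831] pointing down, gripper open.
Joint ranges: [-171.21, 171.21], [-48.23, 106.86], [-62.78, 66.21], [-105.2, 120.99], [-86.42, 89.51], [-180, 180]. Speed limits (degrees/s): [127.2, 127.2, 147.25, 180, 180, 180].

## Interface

Orientations are given as [roll, pitch, yaw] about the fixed x, y, z axes, in that order (R = Rz(yaw) Ry(pitch) Rx(roll)).
In Python, from plant import status, camera, robot, finder gives the robot as it stands.
- The arm moves only by the tool play_rows, never from a script. Its argument "moves" is a list of rows, each a list of 3 entries, a list of its own where there are three numbers: the shift along the tool's x, y, z each as a share of 300 mm, from -1 to 1, then the turn about the tool's z as a share of 30 degrees, from -1 to 1, then the opening, from 0 (shut) to 1 (fully open). In form: [[[dx, dy, dz], twist, fingers], ...]. A call has 1 to 10 rows; each row is the pose to reach, as a shift and turn from the pose measured when the call began, along the tool's axes at that moment; what a row does not reach only later rows make up. A row lasts 1/12 s, in which the tool goes at most 41.7 mm and 7.16 degrees, less where a joint would pass 70% of its speed; a pose out of reach is approached as far as the arm can. A call with a number of a shift or a turn outside -1 to 1 is refused whole. A call with a gripper value outside its range is refused whole. The fingers move at their own pace and stop on an object; the grip force is fixed at half the most. Time passes only in rows, so rows that repeat a pose let the fingers close. It gives the time, the measured TCP pose, the force and the opening at its end, in the units of the state.
- status.get_state(): the state, without advancing time (a new reading comes with each control period).
- camera(name): name is "scene" or "side" or "wrist"; returns a dict with "color" (480x640x3 uint8, blue, green, red), "camera_matrix" (3x3 intrinsics, pixels), "R" (3x3) and "t" (3): a world point X has camera coordinates R X + t. Camera axes: x right, y down, z forward; pixel columns grow to the right and rows downward; lengths in mm; the calibration is good to about 2 mm. A picture is of the moment at which its call begins. There is no depth.
- robot.close_job(): hands the job in, once; it reports no verdict.
Trained networks look in a picture, given as the dict that the camera call returned (one of the last four; its "shot" number tells which), for a name from the list of things; names that differ only in an ending like _2 or _b are one class to them, and where a whole thing is asked for, a point or a joint stands for the part that bears it (a point fixed in the world has none). Each returns a list of dicts, best first, with "conf" (0 to 1); they miss things now and then, are a little off and sometimes report something else, mostly with a low value. They report only what shows in the picture. A call takes as long as a camera call. They do not tell look-alikes from the thing itself.
- finder.boxes_of(label, picture): "point" ([x, y, z] in mm, in the coordinates of the camera as it stood for that picture, good to about 4 mm: the middle of the surface that is visible of it).
- finder.outline_of(label, picture): "mask" (480x640 bool, what is visible of it).
- finder.place_of(label, picture): "point" ([x, y, z] in mm, in the coordinates of the camera as it stood for that picture, good to about 4 mm: a listed point, or the origin of a listed thing).
The state is a dict: "t": time; "joint_positions": joint angles; "joint_vel": joint speeds; "effort": joint torques, N m; "tool_pos": TCP position; "tcp_rot": TCP orientation; "contact_force": force on the tool from outside, world axes, zero at the start; "wrist_torque": the same for the moment, N m; "gripper_width": finger opening in mm.
Only numpy, scipy, OpenCV 4.12 (cv2) and the standard library are available. Lean on these libraries where they do the work, as an engineer would, in place of code of your own. Each camera call takes 0.05 s, during which the arm holds its last target. There are 200 camera calls.

## Working session

There is one attempt and no reset: what is moved stays moved. The work goes in short steps, Python scripts to look and compute and a tool call to move; the robot and the scene stay as the last step left them, time stands still between calls to the robot, and variables do not carry over. Pictures are saved under pics/ and viewed, about 8 in all and at most 12, crops included, and the job is handed in when it is done.

Besides the shell and the picture viewer there is one more tool, called after "Request:" in YAML: its name, and indented under it one key for each argument. play_rows: Moves the arm, as the interface text tells. Its arguments: {"type":"object","properties":{"moves":{"type":"array","items":{"type":"array"}}},"required":["moves"]}

```bash
mkdir -p pics; ls; cat > h.py <<'E'
import numpy as np, cv2
from plant import status, camera, robot, finder
def w(p,pt): return np.asarray(p["R"]).T@(np.asarray(pt,float)-np.asarray(p["t"]))
def proj(p,X):
    c=np.asarray(p["R"])@np.asarray(X,float)+np.asarray(p["t"]); u=np.asarray(p["camera_matrix"])@c; return u[:2]/u[2]
def onz(p,uv,z):
    d=np.linalg.inv(p["camera_matrix"])@np.array([uv[0],uv[1],1.]); R=np.asarray(p["R"]); C=-R.T@np.asarray(p["t"]); d=R.T@d
    return C+d*(z-C[2])/d[2]
E
python3 - <<'E'
from h import *
print(status.get_state())
for n in ("scene","side","wrist"):
    p=camera(n); cv2.imwrite(f"pics/{n}0.png",p["color"])
    print(n,"cam at",(-np.asarray(p["R"]).T@np.asarray(p["t"])).round())
    for l in ("panel","row_a","roller","roller_handle","roller_stand","stand_seat","insert_jar","tape_roll","glue_stick","bracket_grey","gear_white","inspection_stand"):
        for r in finder.place_of(l,p)[:3]:
            X=w(p,r["point"]); print(n,l,round(r["conf"],2),X.round(1),proj(p,X).round())
cv2.imwrite("pics/both0.png",np.hstack([cv2.imread("pics/scene0.png"),cv2.imread("pics/side0.png")])[:, :])
E
```

```text
pics
{'t': 0.0, 'joint_positions': array([5.72531630e+01, 5.99856621e+00, 5.52705304e+00, 8.96062632e+01,
       9.77371655e-04, 7.75273897e+01]), 'joint_vel': array([-0.02556961,  0.00087092, -0.01935786,  0.09884051,  0.07801011,
       -0.09607983]), 'effort': array([ 2.64553229e-03, -5.56937635e+01,  5.03643072e+01,  1.69043918e-02,
       -2.67330161e-04,  5.47680855e-06]), 'tool_pos': array([207.67760094, 562.50881669, 204.02284175]), 'tcp_rot': array([-1.79924270e+02, -1.77518971e-02,  1.59725761e+02]), 'contact_force': array([-0.43905052,  0.3637763 ,  0.25188702]), 'wrist_torque': array([ 0.03316249, -0.04550895, -0.00528515]), 'gripper_width': 85.05967155915872}
scene cam at [913. -98. 924.]
scene panel 0.92 [535.7  85.2  -3.7] [317. 294.]
scene row_a 0.93 [527.7  61.   15.3] [303. 291.]
scene roller 0.75 [ 578.2 -143.9   92.2] [199. 346.]
scene roller 0.39 [437.9 310.7  -1.4] [396. 212.]
scene roller_handle 0.67 [ 573.  -147.4  125. ] [192. 337.]
scene roller_handle 0.3 [425.   58.8  -1.6] [281. 252.]
scene roller_stand 0.62 [ 575.3 -147.     0.6] [206. 362.]
scene stand_s
[... 828 characters left out ...]
 [279. 119.]
side stand_seat 0.93 [ 577.3 -142.9   92.9] [279. 121.]
side insert_jar 0.89 [345.5  21.3  -4.4] [388. 224.]
side insert_jar 0.79 [ 5.966e+02 -4.750e+01 -5.000e-01] [266. 186.]
side insert_jar 0.62 [322.6 161.6  -2.2] [399. 287.]
side tape_roll 0.35 [423.7 141.1   0.6] [345. 272.]
side glue_stick 0.59 [562.4 176.3   2.5] [268. 282.]
side glue_stick 0.41 [428.3  64.2  -3.3] [345. 239.]
side glue_stick 0.34 [ 572.9 -146.9   95.8] [282. 119.]
side bracket_grey 0.89 [428.4  62.6   1. ] [345. 237.]
side gear_white 0.61 [424.9 141.1   1.4] [344. 272.]
wrist cam at [130. 592. 373.]
wrist insert_jar 0.8 [320.5 157.9   2.5] [ 60. 382.]
wrist tape_roll 0.57 [432.8 310.6  -5.8] [202. 408.]
```

```bash
python3 - <<'E'
import cv2
a=cv2.imread("pics/scene0.png");b=cv2.imread("pics/side0.png")
cv2.imwrite("pics/sc1.png",cv2.resize(a[160:440,120:480],None,fx=2.2,fy=2.1,interpolation=cv2.INTER_CUBIC))
cv2.imwrite("pics/sd1.png",cv2.resize(b[60:340,200:480],None,fx=2.1,fy=2.1,interpolation=cv2.INTER_CUBIC))
E
```

```text
(no output)
```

View pics/sc1.png

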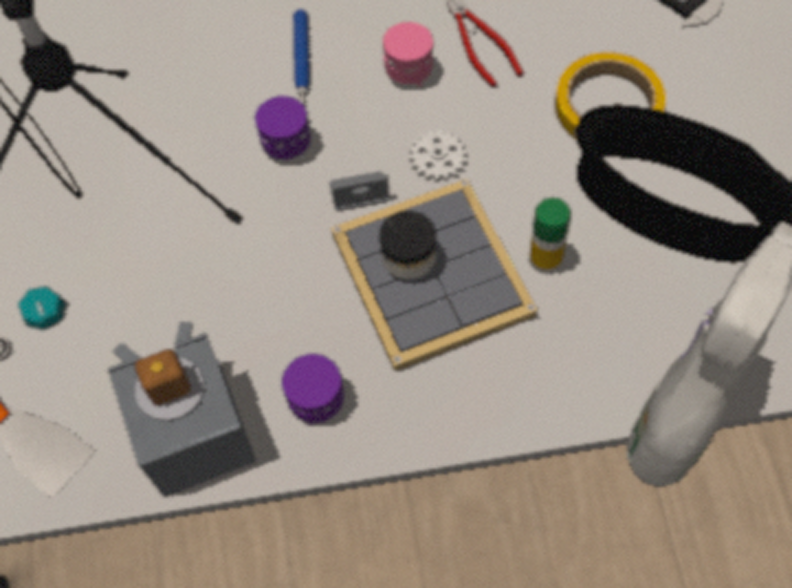

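View pics/sd1.png

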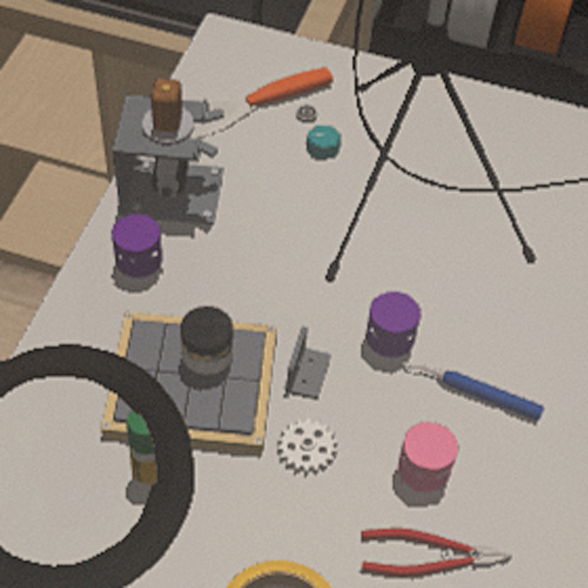

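View pics/scene0.png

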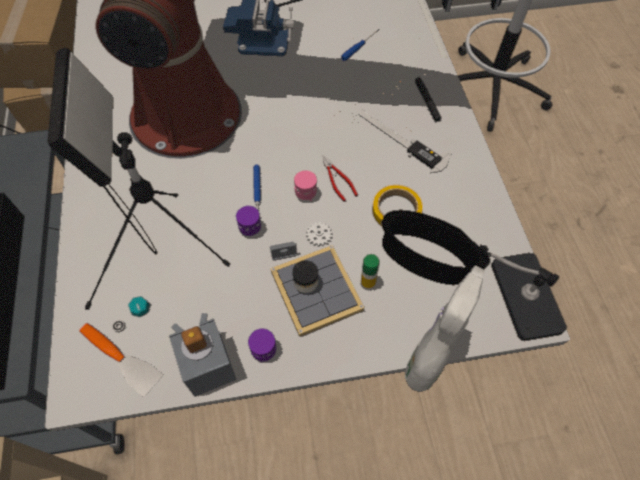

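The jar meant is the black-lidded, white-bodied one on the tiles, at scene px (306,277). The look-alikes are purple at (249,221) and (262,345) and pink at (305,185), and the enlarged crops confirm those colours. The stand's mouth points at the robot, at px (175–205,325). Next I'll fit the panel and stand poses.

```bash
cat >> h.py <<'E'
from scipy.optimize import minimize
def boxmask(ps,x,y,yaw,boxes,S=4):
    out=np.zeros((480*S//4*1,640*S//4*1),np.uint8)
    c,s=np.cos(yaw),np.sin(yaw)
    for (x0,x1,y0,y1,z0,z1) in boxes:
        P=[proj(ps,[x+c*a-s*b,y+s*a+c*b,z]) for a in(x0,x1) for b in(y0,y1) for z in(z0,z1)]
        h=cv2.convexHull(np.array(P,np.float32)); cv2.fillConvexPoly(out,np.round(h*16).astype(np.int32),1,shift=4)
    return out>0
def fit(pm,boxes,x0):
    def f(v):
        e=0
        for p,m,valid in pm:
            b=boxmask(p,v[0],v[1],np.radians(v[2]),boxes); e+=1-(b&m&valid).sum()/max(1,((b|m)&valid).sum())
        return e
    best=None
    for dy in (-12,-6,0,6,12):
        r=minimize(f,[x0[0],x0[1],x0[2]+dy],method="Nelder-Mead",options=dict(initial_simplex=np.array([[x0[0],x0[1],x0[2]+dy]])+np.array([[0,0,0],[6,0,0],[0,6,0],[0,0,6.]]),xatol=.05,fatol=1e-5))
        if best is None or r.fun<best.fun: best=r
    return best.x.round(2),round(best.fun,3)
def togo(x,y,z,yaw=None):
    s=status.get_state(); T=s["tool_pos"]; 
    from scipy.spatial.transform import Rotation as Ro
    R=Ro.from_euler("xyz",s["tcp_rot"],degrees=True).as_matrix()
    d=R.T@(np.array([x,y,z])-T)/300
    tw=0 if yaw is None else -((yaw-s["tcp_rot"][2]+90)%180-90)/30
    print("t",round(s["t"],2),"at",T.round(1),s["tcp_rot"].round(1),"go",d.round(3),"twist(tool z)",round(tw,3),"F",s["contact_force"].round(1),"w",round(s["gripper_width"],1))
E
python3 - <<'E'
from h import *
A=camera("scene");B=camera("side")
full=np.ones((480,640),bool)
def m(l,p): 
    r=finder.outline_of(l,p); 
    for k in r[:3]: 
        yy,xx=np.nonzero(k["mask"]); print(l,round(k["conf"],2),len(xx),xx.mean().round(),yy.mean().round(),xx.min(),xx.max(),yy.min(),yy.max())
    return r
a=m("panel",A);b=m("panel",B);j=m("insert_jar",A);jb=m("insert_jar",B)
def fill(r,p,x,y):
    k=r[0]["mask"].astype(np.uint8); c,_=cv2.findContours(k,0,2); h=cv2.convexHull(max(c,key=cv2.contourArea)); o=np.zeros_like(k); cv2.fillConvexPoly(o,h,1); return o>0
PB=[(-71.5,71.5,-64.5,64.5,0,18)]
if a: 
    print("panel A",fit([(A,fill(a,A,0,0),full)],PB,[535,86,18]))
if b: 
    print("panel B",fit([(B,b[0]["mask"],full)],PB,[535,86,18]))
    v=full.copy(); v[:,:270]=False
    print("panel AB right",fit([(A,fill(a,A,0,0),full),(B,fill(b,B,0,0),v)],PB,[535,86,18]))
s=m("roller_stand",A);sb=m("roller_stand",B);r=m("roller",A);rb=m("roller",B)
for n,uv,z in [("ringbase",(530,290),0),("ring L",(386,240),160),("ring R",(484,255),160),("ring top",(430,212),220),("ring bot",(440,275),100),("tripfoot1",(228,264),0),("tripfoot2",(88,306),0),("tripfoot3",(155,252),0),("triphub",(140,190),60),("lamp top",(70,55),440),("lamp low",(105,183),300),("spraybase",(422,380),0),("spraytop",(470,285),200)]:
    print(n,onz(A,uv,z).round())
E
```

```text
panel 0.8 4299 319.0 292.0 271 362 245 334
panel 0.4 829 196.0 343.0 181 212 326 359
panel 0.18 565 370.0 271.0 361 380 254 289
panel 0.59 3003 296.0 243.0 249 331 210 275
panel 0.51 239 282.0 227.0 276 290 214 238
insert_jar 0.96 733 262.0 344.0 248 275 328 361
insert_jar 0.93 569 305.0 185.0 294 317 171 199
insert_jar 0.81 629 248.0 220.0 236 260 205 235
insert_jar 0.9 713 298.0 222.0 285 311 206 238
insert_jar 0.86 664 387.0 214.0 374 400 199 230
insert_jar 0.81 591 265.0 177.0 254 276 163 193
panel A (array([531.13,  86.33,  -1.09]), np.float64(0.023))
panel B (array([530.68,  86.55,  -1.1 ]), np.float64(0.378))
panel AB right (array([530.83,  86.47,  -1.43]), np.float64(0.128))
roller_stand 0.59 2621 203.0 361.0 169 235 312 396
roller_stand 0.66 1995 278.0 139.0 254 306 105 166
roller_stand 0.62 382 317.0 229.0 308 325 216 241
roller 0.95 842 196.0 343.0 181 212 326 359
roller 0.92 840 280.0 124.0 268 292 97 153
roller 0.44 1938 278.0 140.0 253 306 105 166
ringbase [698. 453.   0.]
ring L [562. 197. 160.]
ring R [653. 327. 160.]
ring top [574. 260. 220.]
ring bot [634. 271. 100.]
tripfoot1 [408. -45.   0.]
tripfoot2 [ 383. -311.    0.]
tripfoot3 [ 324. -166.    0.]
triphub [ 215. -149.   60.]
lamp top [ 275. -151.  440.]
lamp low [ 376. -177.  300.]
spraybase [760. 181.   0.]
spraytop [701. 258. 200.]
```

Request:
play_rows:
  moves:
    - [[-0.2,-0.15,0],0,1]
    - [[-0.4,-0.3,0],0,1]
    - [[-0.6,-0.45,0],0,1]
    - [[-0.8,-0.6,0],0,1]
    - [[-1,-0.75,0],0,1]
    - [[-1,-0.75,0],0,1]
    - [[-1,-0.75,0],0,1]
    - [[-1,-0.75,0],0,1]
    - [[-1,-0.75,0],0,1]
    - [[-1,-0.75,0],0,1]

```text
t: 3.28
tool_pos: [414.8, 242.4, 204.7]
tcp_rot: [-179.9, 0.1, 159.4]
contact_force: [-0.1, 0.4, 0.6]
gripper_width: 85.8
```

```bash
python3 - <<'E'
from h import *
A=camera("scene");B=camera("side");W=camera("wrist")
# triangulate ring centre
def ray(p,uv):
    R=np.asarray(p["R"]);C=-R.T@np.asarray(p["t"]);d=R.T@np.linalg.inv(p["camera_matrix"])@np.array([*uv,1.]);return C,d/np.linalg.norm(d)
(c1,d1),(c2,d2)=ray(A,(435,245)),ray(B,(232,285))
k=np.linalg.lstsq(np.c_[d1,-d2],c2-c1,rcond=None)[0]; print("ring",(c1+k[0]*d1).round(),(c2+k[1]*d2).round())
for p,n in((A,"A"),(W,"W"),(B,"B")):
    for r in finder.place_of("insert_jar",p)[:5]:
        X=w(p,r["point"]); 
        if X[0]>450 and X[1]>0: print(n,round(r["conf"],2),X.round(1),proj(p,X).round())
togo(521,72,120)
cv2.imwrite("pics/w1.png",W["color"])
E
```

```text
ring [601. 269. 153.] [597. 266. 153.]
A 0.85 [519.3  72.7  18.8] [307. 284.]
W 0.73 [515.4  70.2  22.9] [207. 335.]
B 0.83 [520.1  73.2  20.7] [297. 232.]
t 3.58 at [410.7 248.9 204.9] [180.   -0.  159.8] go [-0.548 -0.427  0.283] twist(tool z) 0 F [-0.3  0.2  0.4] w 85.2
```

Request:
play_rows:
  moves:
    - [[-0.1,-0.08,0],0,1]
    - [[-0.21,-0.165,0.03],0,1]
    - [[-0.32,-0.25,0.08],0,1]
    - [[-0.43,-0.34,0.14],0,1]
    - [[-0.542,-0.427,0.2],0,1]
    - [[-0.542,-0.427,0.25],0,1]
    - [[-0.542,-0.427,0.3],0,1]
    - [[-0.542,-0.427,0.3],0,1]
    - [[-0.542,-0.427,0.3],0,1]

```text
t: 4.33
tool_pos: [518.4, 73.8, 114.4]
tcp_rot: [-180.0, -0.1, 159.9]
contact_force: [-0.3, 1.0, 0.4]
gripper_width: 85.4
```

```bash
python3 - <<'E'
from h import *
W=camera("wrist");A=camera("scene")
for p,l in((W,"insert_jar"),(A,"insert_jar"),(W,"panel"),(W,"row_a")):
    for r in finder.place_of(l,p)[:3]:
        X=w(p,r["point"]); print(l,round(r["conf"],2),X.round(1),proj(p,X).round())
togo(519,72.5,36)
cv2.imwrite("pics/w2.png",W["color"])
E
```

```text
insert_jar 0.87 [351.1  22.4  -1.4] [170.  42.]
insert_jar 0.86 [ 5.951e+02 -4.870e+01  4.000e-01] [223. 337.]
insert_jar 0.78 [514.3  71.4  20.8] [309. 228.]
insert_jar 0.82 [599.3 -45.    0.6] [265. 351.]
insert_jar 0.77 [521.5  73.3  21.2] [308. 284.]
insert_jar 0.57 [350.8  20.3   2.4] [248. 228.]
panel 0.82 [526.1  86.3  -3. ] [330. 226.]
t 4.63 at [519.7  73.2 116. ] [1.800e+02 1.000e-01 1.599e+02] go [ 0.002 -0.003  0.267] twist(tool z) 0 F [ 0.4  0.7 -0.2] w 85.6
```

View pics/w2.png

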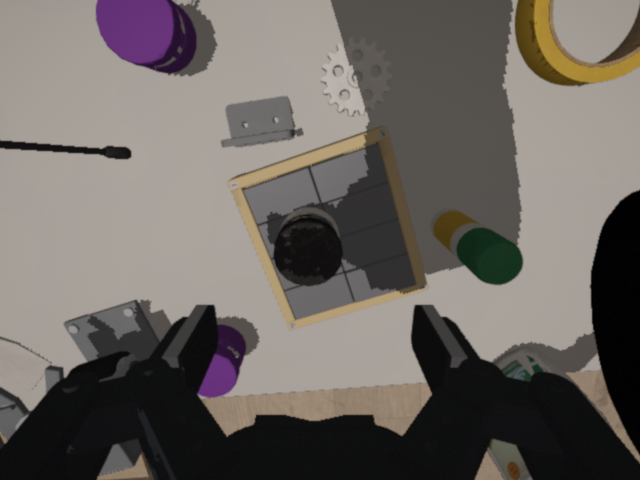

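Request:
play_rows:
  moves:
    - [[0,0,0.1],0,1]
    - [[0,0,0.19],0,1]
    - [[0,0,0.265],0,1]
    - [[0,0,0.265],0,1]
    - [[0,0,0.265],0,0]
    - [[0,0,0.265],0,0]
    - [[0,0,0.265],0,0]
    - [[0,0,0.265],0,0]
    - [[0,0,0.265],0,0]
    - [[0,0,0.265],0,0]

```text
t: 5.47
tool_pos: [521.4, 72.9, 39.0]
tcp_rot: [179.9, 0.3, 159.9]
contact_force: [-1.3, -1.6, 6.8]
gripper_width: 42.1
```

Request:
play_rows:
  moves:
    - [[0,0,0],0,0]
    - [[0,0,0],0,0]
    - [[0,0,0],0,0]
    - [[0,0,0],0,0]

```text
t: 5.8
tool_pos: [521.5, 72.9, 39.1]
tcp_rot: [179.9, 0.3, 159.9]
contact_force: [0.4, 0.8, 1.0]
gripper_width: 42.3
```

Request:
play_rows:
  moves:
    - [[0,0,-0.08],0,0]
    - [[0,0,-0.18],0,0]
    - [[-0.01,-0.06,-0.2],0,0]
    - [[-0.03,-0.16,-0.2],0,0]
    - [[-0.05,-0.26,-0.2],0,0]
    - [[-0.07,-0.36,-0.2],0,0]
    - [[-0.08,-0.425,-0.18],0,0]
    - [[-0.08,-0.425,-0.1],0,0]
    - [[-0.08,-0.425,-0.03],0,0]
    - [[-0.08,-0.425,0.02],0,0]

```text
t: 6.63
tool_pos: [499.3, -55.3, 31.2]
tcp_rot: [179.9, 0.2, 159.8]
contact_force: [-0.0, 0.4, -1.4]
gripper_width: 42.3
```

```bash
python3 - <<'E'
from h import *
A=camera("scene");B=camera("side")
for p in(A,B):
    for r in finder.place_of("insert_jar",p)[:5]:
        X=w(p,r["point"]); 
        print(round(r["conf"],2),X.round(1),proj(p,X).round())
togo(500,-55,20)
cv2.imwrite("pics/c3.png",cv2.resize(B["color"][80:320,200:420],None,fx=2.5,fy=2.5))
E
```

```text
0.95 [323.  158.2  -2.4] [305. 196.]
0.87 [ 5.992e+02 -4.570e+01 -1.000e-01] [265. 351.]
0.85 [350.   19.    3.1] [248. 228.]
0.73 [497.9 -51.   12.7] [241. 301.]
0.22 [526.8  62.3  17.4] [303. 290.]
0.88 [598.5 -44.4   0.8] [265. 187.]
0.84 [348.2  21.7  -2.1] [386. 223.]
0.7 [497.2 -52.4   7.3] [315. 186.]
0.55 [321.6 161.3  -3.1] [400. 287.]
0.26 [429.8  66.3  -2.5] [344. 239.]
t 6.83 at [500.1 -54.9  33.3] [179.9   0.3 159.9] go [ 0.    -0.     0.044] twist(tool z) 0 F [ 0.  -0.2 -0.4] w 42.6
```

View pics/c3.png

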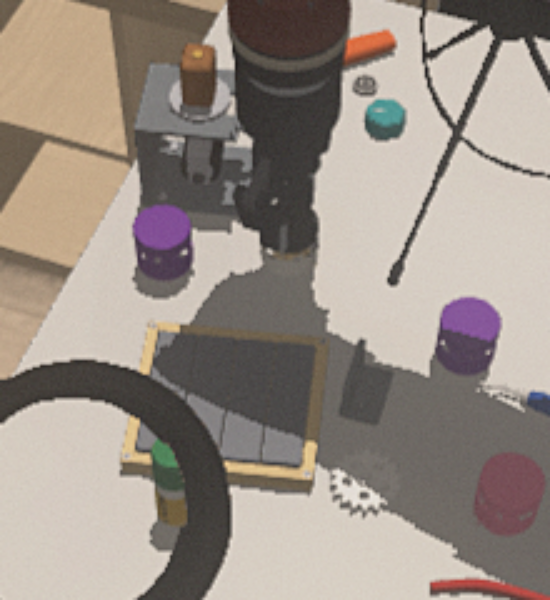

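The jar is gripped (px 288,250) and clear of the panel. I'll lower it gently.

Request:
play_rows:
  moves:
    - [[0,0,0.02],0,0]
    - [[0,0,0.04],0,0]
    - [[0,0,0.045],0,0]
    - [[0,0,0.045],0,0]

```text
t: 7.17
tool_pos: [499.9, -54.8, 19.5]
tcp_rot: [179.9, 0.2, 159.9]
contact_force: [0.4, -1.0, -1.1]
gripper_width: 42.2
```

Request:
play_rows:
  moves:
    - [[0,0,0.003],0,0]
    - [[0,0,0.006],0,0]
    - [[0,0,0.006],0,0]

```text
t: 7.42
tool_pos: [500.5, -54.9, 18.7]
tcp_rot: [179.9, 0.3, 159.9]
contact_force: [-1.4, 0.9, 4.9]
gripper_width: 42.3
```

Request:
play_rows:
  moves:
    - [[0,0,0],0,0.8]
    - [[0,0,0],0,0.8]
    - [[0,0,0],0,0.8]
    - [[0,0,0],0,0.8]
    - [[0,0,-0.05],0,0.8]
    - [[0,0,-0.18],0,0.8]
    - [[0,0,-0.3],0,0.8]
    - [[0,0,-0.43],0,0.8]
    - [[0,0,-0.56],0,0.8]
    - [[0,0,-0.68],0,0.8]

```text
t: 8.25
tool_pos: [499.2, -54.8, 225.1]
tcp_rot: [179.9, 0.4, 159.9]
contact_force: [1.1, -1.3, 0.2]
gripper_width: 67.9
```

```bash
python3 - <<'E'
from h import *
A=camera("scene");B=camera("side");W=camera("wrist")
full=np.ones((480,640),bool)
for n,p in(("A",A),("B",B),("W",W)):
    cv2.imwrite(f"pics/{n}4.png",p["color"])
    for l in ("insert_jar","roller","roller_handle","roller_stand","stand_seat","panel"):
        for r in finder.place_of(l,p)[:3]:
            X=w(p,r["point"]); 
            if X[0]>450 and r["conf"]>.3: print(n,l,round(r["conf"],2),X.round(1))
PB=[(-71.5,71.5,-64.5,64.5,0,18)]
L=[]
for n,p in(("A",A),("W",W),("B",B)):
    r=finder.outline_of("panel",p)
    if r:
        L.append((p,r[0]["mask"],full)); print(n,r[0]["mask"].sum(),fit(L[-1:],PB,[531,86,0]))
togo(440,-130,220,90)
E
```

```text
A insert_jar 0.94 [597.2 -45.8  -1.4]
A insert_jar 0.8 [502.6 -51.9   2.3]
A roller 0.94 [ 577.3 -146.    92.6]
A roller_handle 0.79 [ 572.5 -146.3  126.5]
A roller_stand 0.92 [ 574.6 -147.8    0.8]
A stand_seat 0.84 [ 573.1 -149.4   96.4]
A panel 0.68 [536.4  87.7  -2. ]
B insert_jar 0.73 [ 5.956e+02 -4.660e+01  5.000e-01]
B roller 0.93 [ 578.4 -143.2   96.8]
B roller 0.47 [529.3  89.   -1.8]
B roller_stand 0.81 [ 580.8 -149.7   -1.3]
B stand_seat 0.62 [ 577.2 -144.3   92.1]
B panel 0.55 [ 5.309e+02  8.980e+01 -3.000e-01]
W insert_jar 0.82 [ 5.975e+02 -4.980e+01 -3.000e-01]
W insert_jar 0.64 [495.9 -51.2   1.7]
W roller 0.6 [529.2  56.7  16.4]
W roller_handle 0.92 [ 579.1 -144.9  125.5]
W roller_stand 0.69 [ 5.797e+02 -1.443e+02  1.000e-01]
W panel 0.73 [525.1  85.1  -4.8]
A 5038 (array([ 5.3107e+02,  8.6540e+01, -1.5000e-01]), np.float64(0.049))
W 15261 (array([531.72,  85.06,  -1.87]), np.float64(0.03))
B 3750 (array([530.15,  87.13,  -0.91]), np.float64(0.226))
t 9.45 at [499.4 -54.8 222.7] [179.9   0.3 159.9] go [ 0.1   -0.303  0.008] twist(tool z) 2.331 F [-0.3 -0.3  0.5] w 68.7
```

View pics/W4.png

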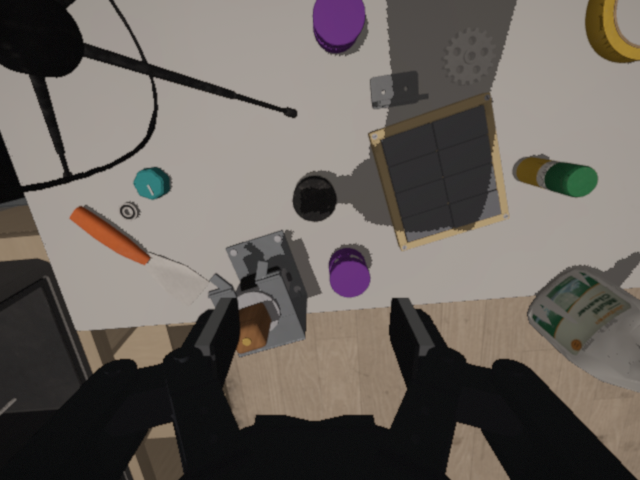

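```bash
python3 - <<'E'
from h import *
A=camera("scene");B=camera("side");W=camera("wrist")
def ray(p,uv):
    R=np.asarray(p["R"]);C=-R.T@np.asarray(p["t"]);d=R.T@np.linalg.inv(p["camera_matrix"])@np.array([*uv,1.]);return C,d/np.linalg.norm(d)
def tri(a,b):
    (c1,d1),(c2,d2)=ray(A,a),ray(B,b);k=np.linalg.lstsq(np.c_[d1,-d2],c2-c1,rcond=None)[0];return (c1+k[0]*d1).round(),(c2+k[1]*d2).round()
print("hub",tri((140,190),(404,89)))
for z in (250,350,440): print(z,[onz(A,u,z).round()[:2] for u in((65,52),(112,93),(110,185),(52,150))])
def ang(a,b,z): P,Q=onz(W,a,z),onz(W,b,z); return P.round(),Q.round(),np.degrees(np.arctan2(*(Q-P)[1::-1])).round(1)
print("foot front",ang((226,246),(280,231),1))
def edge(p,u,v): return ang
full=np.ones((480,640),bool)
SB=[(-48,48,-38,38,0,3),(-48,48,-38,38,92,95),(44,48,-38,38,0,95)]
for n,p in(("A",A),("B",B)):
    r=finder.outline_of("roller_stand",p); q=finder.outline_of("roller",p)
    v=full.copy()
    if q: v&=~q[0]["mask"]
    if r: print(n,r[0]["mask"].sum(),fit([(p,r[0]["mask"],v)],SB,[577,-146,0]))
for n,p in(("A",A),("W",W)):
    c=p["color"]; C=proj(p,[577,-146,60]).astype(int); x0,y0=max(C[0]-65,0),max(C[1]-65,0)
    cv2.imwrite(f"pics/{n}5.png",cv2.resize(c[y0:y0+130,x0:x0+130],(400,400),interpolation=cv2.INTER_CUBIC)); print(n,x0,y0)
cv2.imwrite("pics/aw5.png",np.hstack([cv2.imread("pics/A5.png"),cv2.imread("pics/W5.png")]))
E
```

```text
hub (array([ 336., -140.,  209.]), array([ 342., -136.,  204.]))
250 [array([  13., -178.]), array([ 150., -126.]), array([ 340., -177.]), array([ 233., -244.])]
350 [array([ 147., -166.]), array([ 263., -122.]), array([ 425., -165.]), array([ 334., -223.])]
440 [array([ 267., -156.]), array([ 365., -118.]), array([ 502., -155.]), array([ 425., -203.])]
foot front (array([ 520., -176.,    1.]), array([ 525., -107.,    1.]), np.float64(85.9))
A 2577 (array([ 5.7718e+02, -1.4592e+02, -4.1000e-01]), np.float64(0.124))
B 1790 (array([ 5.7605e+02, -1.4491e+02,  2.6000e-01]), np.float64(0.201))
A 135 286
W 195 236
```

View pics/aw5.png

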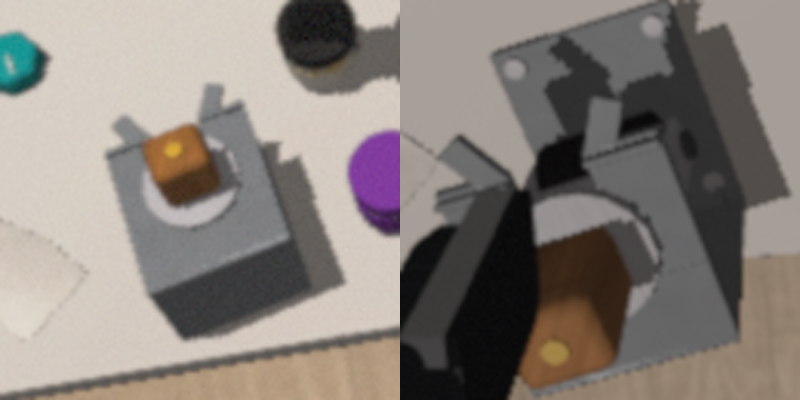

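```bash
python3 - <<'E'
from h import *
A=camera("scene")
print([(z,proj(A,[339,-138,z]).round().tolist()) for z in (207,300,370,440)])
K=[(170.1,336.7),(214,319.5),(228.3,363.3),(183.7,380.2)]
P=[onz(A,k,95) for k in K]
for a,b in((0,1),(3,2),(0,3),(1,2)): d=P[b]-P[a]; print(np.linalg.norm(d).round(1),np.degrees(np.arctan2(d[1],d[0])).round(1))
print("centre",np.mean(P,0).round(1))
cv2.imwrite("pics/A6.png",cv2.resize(A["color"][0:400,0:400],None,fx=1.5,fy=1.5))
print(status.get_state()["joint_positions"].round(1),status.get_state()["tool_pos"].round(1))
E
```

```text
[(207, [142.0, 192.0]), (300, [125.0, 155.0]), (370, [109.0, 123.0]), (440, [91.0, 84.0])]
74.3 88.8
72.1 87.0
76.8 -1.4
78.9 -3.0
centre [ 585.4 -145.5   95. ]
[-21.3 -11.3  -9.3  91.7   0.1  -1.2] [499.4 -54.8 222.8]
```

View pics/A6.png

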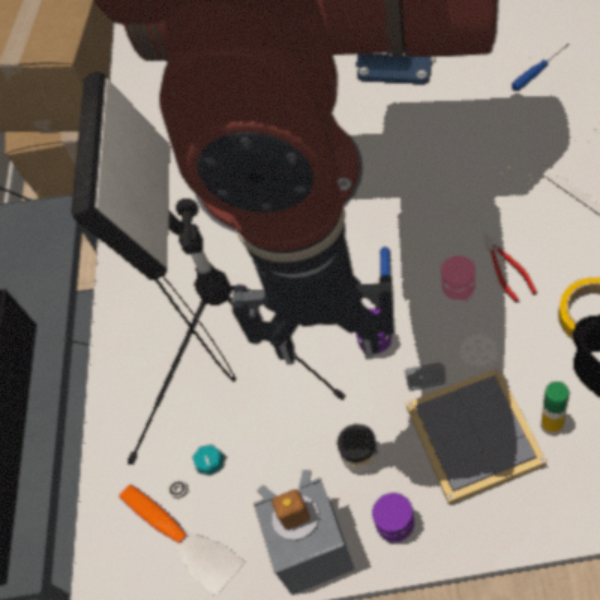

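```bash
python3 - <<'E'
import cv2
from h import *
B=cv2.imread("pics/side0.png")
cv2.imwrite("pics/b7.png",cv2.resize(B[0:150,330:530],None,fx=4,fy=4,interpolation=cv2.INTER_CUBIC))
p=camera("side"); print([(z,proj(p,[339,-138,z]).round().tolist()) for z in (207,300,370,440)])
E
```

```text
[(207, [406.0, 87.0]), (300, [413.0, 45.0]), (370, [420.0, 8.0]), (440, [428.0, -34.0])]
```

View pics/b7.png

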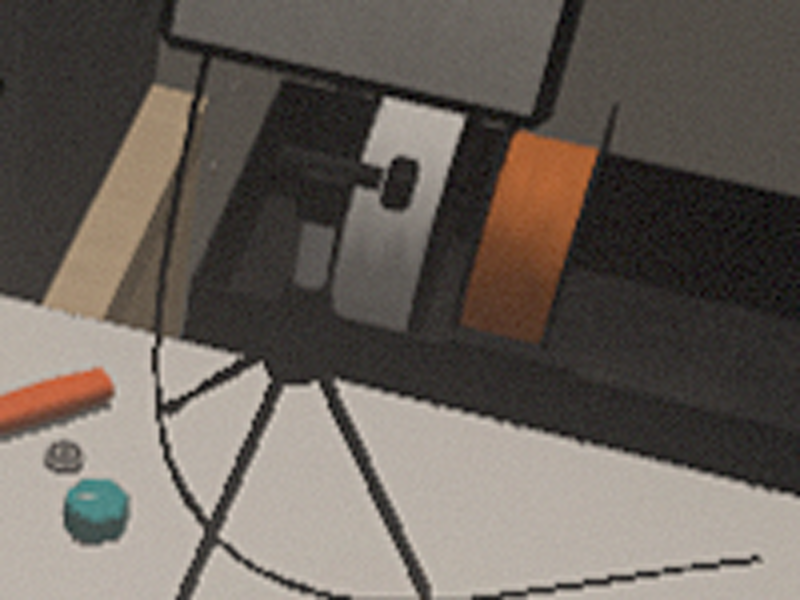

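```bash
python3 - <<'E'
from h import *
A=camera("scene");B=camera("side")
def ray(p,uv):
    R=np.asarray(p["R"]);C=-R.T@np.asarray(p["t"]);d=R.T@np.linalg.inv(p["camera_matrix"])@np.array([*uv,1.]);return C,d/np.linalg.norm(d)
def tri(a,b):
    (c1,d1),(c2,d2)=ray(A,a),ray(B,b);k=np.linalg.lstsq(np.c_[d1,-d2],c2-c1,rcond=None)[0];return (c1+k[0]*d1).round(),(c2+k[1]*d2).round()
print(tri((110,184),(371,10)),tri((112,98),(466,30)),tri((125,140),(430,45)))
print([onz(A,u,430).round() for u in((70,53),(60,135))])
togo(470,-60,230,90)
E
```

```text
(array([ 416., -166.,  341.]), array([ 415., -166.,  342.])) (array([ 264., -125.,  342.]), array([ 262., -126.,  344.])) (array([ 315., -130.,  305.]), array([ 313., -131.,  307.]))
[array([ 258., -151.,  430.]), array([ 396., -192.,  430.])]
t 10.0 at [499.4 -54.8 222.7] [179.9   0.3 159.9] go [ 0.086 -0.05  -0.025] twist(tool z) 2.331 F [-0.5 -0.9 -0.2] w 68.6
```

```bash
python3 - <<'E'
from h import *
A=camera("scene")
for z in range(300,620,40): print(z,proj(A,[499,-55,z]).round(), proj(A,[450,-30,z]).round())
E
```

```text
300 [214. 219.] [220. 186.]
340 [210. 203.] [215. 169.]
380 [204. 185.] [210. 150.]
420 [198. 165.] [205. 129.]
460 [192. 142.] [199. 106.]
500 [185. 117.] [193.  80.]
540 [176.  89.] [185.  50.]
580 [167.  56.] [177.  17.]
```

Request:
play_rows:
  moves:
    - [[0.02,-0.01,-0.02],0.2,0.8]
    - [[0.04,-0.02,-0.04],0.4,0.8]
    - [[0.06,-0.03,-0.06],0.6,0.8]
    - [[0.06,-0.03,-0.06],0.8,0.8]
    - [[0.06,-0.03,-0.06],1,0.8]
    - [[0.06,-0.03,-0.06],1,0.8]
    - [[0.06,-0.03,-0.06],1,0.8]

```text
t: 10.63
tool_pos: [479.3, -57.1, 240.6]
tcp_rot: [179.8, 0.2, 130.1]
contact_force: [0.1, 0.1, -0.5]
gripper_width: 68.2
```

Request:
play_rows:
  moves:
    - [[0,0,0],0.2,0.8]
    - [[0,0,0],0.4,0.8]
    - [[0,0,0],0.6,0.8]
    - [[0,0,0],0.8,0.8]
    - [[0,0,0],1,0.8]
    - [[0,0,0],1,0.8]
    - [[0,0,0],1,0.8]

```text
t: 11.22
tool_pos: [479.3, -57.0, 240.5]
tcp_rot: [179.7, 0.1, 100.4]
contact_force: [0.1, -0.2, -0.2]
gripper_width: 68.6
```

```bash
python3 - <<'E'
from h import *
togo(577,-146,220,87.5); print(status.get_state()["joint_positions"].round(1))
E
```

```text
t 11.22 at [479.3 -57.  240.5] [1.797e+02 1.000e-01 1.004e+02] go [-0.35   0.266  0.07 ] twist(tool z) 0.431 F [ 0.1 -0.2 -0.2] w 68.6
[-22.4 -14.3 -10.1  93.9   0.1  57.1]
```

Request:
play_rows:
  moves:
    - [[-0.06,0.04,0.06],0.1,0.8]
    - [[-0.12,0.08,0.12],0.2,0.8]
    - [[-0.18,0.12,0.18],0.3,0.8]
    - [[-0.22,0.13,0.235],0.41,0.8]
    - [[-0.22,0.13,0.235],0.41,0.8]
    - [[-0.22,0.13,0.235],0.41,0.8]

```text
t: 11.72
tool_pos: [529.2, -114.8, 169.4]
tcp_rot: [179.8, -0.0, 88.4]
contact_force: [-0.5, 0.5, -0.0]
gripper_width: 68.3
```

```bash
cat >> h.py <<'E'
def amap(p):
    a=cv2.imread("pics/scene0.png").astype(int); d=np.abs(p["color"].astype(int)-a).max(2)>35
    for r in range(30,260,10): print("%3d "%r+"".join("#" if d[r:r+10,c:c+5].mean()>.5 else ("L" if (50<c<113 and 52<r<185) else ".") for c in range(40,280,5)))
E
python3 - <<'E'
from h import *
A=camera("scene"); amap(A); togo(577,-146,220,88); print(status.get_state()["joint_positions"].round(1))
p=A
for n,X in(("lampcorner",[416,-166,342]),("axis z320",[530,-115,380]),("axis",[530,-115,440])): print(n,proj(p,X).round())
cv2.imwrite("pics/A8.png",A["color"])
E
```

```text
30 ###################.............#######........#
 40 ..##################.............#######........
 50 ...###############.#..............##########....
 60 ...###############.................#############
 70 ...L###############.................############
 80 ...LL##############..................#######....
 90 ##.LL##############......................###....
100 ...LL##############.......................######
110 ...LLL#############.......................######
120 ...LLLL############.....................########
130 ...LLL##########.#######.......######.##########
140 ...LL###########..########....##################
150 ...LL##L########..#########......###############
160 ...LL####L######..#########################.####
170 ...#L#######LL##################################
180 ...L########L#####....##########################
190 .....#############.....#########################
200 .....####################################.######
210 ....###################################...######
220 ....############..#####################......###
230 ....############.#######################.....###
240 ....###########.#################.##############
250 ....##########.####################.##########..
t 11.77 at [ 529.6 -114.6  170.6] [179.7  -0.   88.4] go [-0.1    0.162 -0.164] twist(tool z) 0.012 F [-0.1  0.1  0.8] w 68.7
[-26.1  -4.8  -8.8  85.7   0.1  65.5]
lampcorner [110. 184.]
axis z320 [165. 221.]
axis [152. 192.]
```

View pics/A8.png

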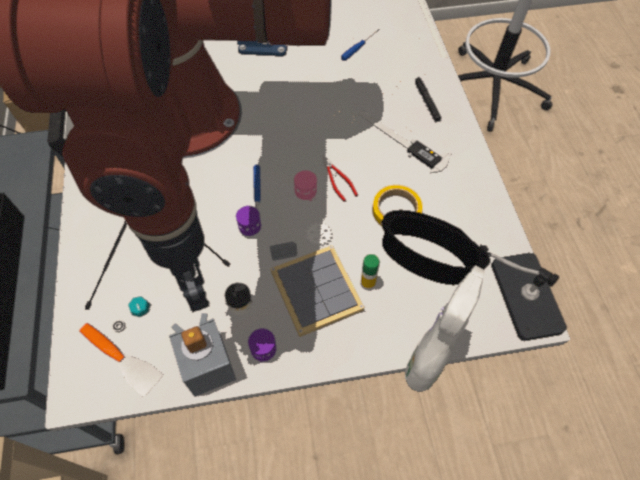

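```bash
python3 - <<'E'
from h import *
A=camera("scene");W=camera("wrist");B=camera("side")
print("W cam",(-np.asarray(W["R"]).T@np.asarray(W["t"])).round(), "handle px",proj(W,[577,-146,144]).round())
def dot(p,n):
    c=proj(p,[577,-146,144]); m=cv2.inRange(cv2.cvtColor(p["color"],cv2.COLOR_BGR2HSV),(18,140,110),(35,255,255))
    yy,xx=np.nonzero(m); k=np.hypot(xx-c[0],yy-c[1])<60 if n=="W" else np.hypot(xx-c[0],yy-c[1])<20
    if k.any(): u=(xx[k].mean(),yy[k].mean()); print(n,"dot",k.sum(),np.round(u,1),onz(p,u,144).round(1))
dot(A,"A");dot(W,"W");dot(B,"B")
for n,p in(("A",A),("W",W),("B",B)):
    for l in ("roller","roller_handle","stand_seat","roller_stand"):
        for r in finder.place_of(l,p)[:2]:
            X=w(p,r["point"]); 
            if abs(X[0]-577)<25 and abs(X[1]+146)<25: print(n,l,round(r["conf"],2),X.round(1))
cv2.imwrite("pics/W9.png",W["color"])
E
```

```text
W cam [531. -32. 340.] handle px [388. 306.]
A dot 25 [190.9 334.3] [ 577.  -146.4  144. ]
W dot 94 [385.8 305.9] [ 575.8 -146.1  144. ]
B dot 4 [278.8 100.8] [ 576.3 -147.   144. ]
A roller 0.79 [ 576.3 -146.4   93.9]
A roller_handle 0.67 [ 572.7 -142.2  126.7]
A stand_seat 0.97 [ 576.8 -150.    95.7]
A roller_stand 0.65 [ 572.9 -146.    -1.3]
W roller 0.87 [ 573.2 -146.5   92.5]
W roller_handle 0.6 [ 572.5 -147.4  126.2]
W roller_stand 0.97 [ 578.8 -146.5    1.8]
B roller 0.96 [ 574. -146.   96.]
B roller_handle 0.92 [ 577.  -147.7  126.3]
B stand_seat 0.6 [ 579.8 -145.    93.3]
B roller_stand 0.93 [ 580.2 -147.4    1. ]
```

```bash
python3 - <<'E'
from h import *
W=camera("wrist"); togo(576.3,-146.4,200,88)
g=cv2.cvtColor(W["color"],cv2.COLOR_BGR2GRAY)
L=cv2.createLineSegmentDetector().detect(cv2.GaussianBlur(g,(3,3),0))[0][:,0]
for l in L:
    P,Q=onz(W,l[:2],95),onz(W,l[2:],95); d=Q-P; n=np.linalg.norm(d); a=np.degrees(np.arctan2(d[1],d[0]))%180
    M=(P+Q)/2
    if n>14 and np.linalg.norm(M[:2]-[577,-146])<60: print(M.round()[:2],n.round(),(a if a<45 else a-180 if a>135 else a-90).round(1), "x" if (a<45 or a>135) else "y")
E
```

```text
t 12.57 at [ 529.9 -114.9  170.3] [179.7   0.   88.1] go [-0.1    0.158 -0.098] twist(tool z) 0.004 F [-0.1  0.3 -0.2] w 68.3
[ 590. -201.] 20.0 3.5 y
[ 590. -178.] 23.0 -1.9 y
[ 565. -155.] 49.0 1.7 y
[606. -95.] 23.0 -39.9 x
[ 595. -146.] 30.0 26.2 y
[ 542. -156.] 19.0 11.7 x
[ 567. -125.] 15.0 25.2 x
[ 577. -126.] 15.0 0.6 x
[ 585. -108.] 71.0 -1.7 x
[ 528. -131.] 18.0 -1.9 y
[ 537. -117.] 14.0 -28.2 x
[ 557. -163.] 18.0 35.2 y
[ 557. -183.] 22.0 -1.9 x
[ 622. -164.] 17.0 -0.9 y
[ 540. -142.] 23.0 -1.6 x
[ 605. -190.] 47.0 24.7 y
[ 620. -146.] 66.0 -2.2 y
[ 534. -163.] 16.0 26.5 x
[ 572. -170.] 25.0 1.4 y
[567. -87.] 62.0 -2.2 x
[ 586. -156.] 25.0 1.4 x
[ 578. -135.] 19.0 -0.9 x
```

Request:
play_rows:
  moves:
    - [[-0.05,0.08,-0.016],0,0.8]
    - [[-0.1,0.158,-0.016],0,0.8]
    - [[-0.1,0.158,-0.016],0,0.8]
    - [[-0.1,0.158,0],0,0.8]
    - [[-0.1,0.158,0.06],0,0.8]
    - [[-0.1,0.158,0.12],0,0.8]
    - [[-0.1,0.158,0.18],0,0.8]
    - [[-0.1,0.158,0.218],0,0.8]
    - [[-0.1,0.158,0.218],0,0.8]

```text
t: 13.32
tool_pos: [574.7, -145.3, 102.3]
tcp_rot: [179.9, -0.1, 88.1]
contact_force: [-0.2, 0.8, -1.1]
gripper_width: 68.2
```

```bash
python3 - <<'E'
from h import *
togo(576.3,-146.4,103.5,88.1); s=status.get_state(); print(s["joint_positions"].round(1),s["effort"].round(1))
B=camera("side"); cv2.imwrite("pics/B10.png",cv2.resize(B["color"][0:200,200:480],None,fx=2.8,fy=2.8))
E
```

```text
t 13.32 at [ 574.7 -145.3  102.3] [ 1.799e+02 -1.000e-01  8.810e+01] go [-0.004  0.005 -0.004] twist(tool z) 0.001 F [-0.2  0.8 -1.1] w 68.2
[-26.9   4.9  -6.2  78.9   0.1  65. ] [ -0.  -56.2  51.5  -0.9   0.    0. ]
```

View pics/B10.png

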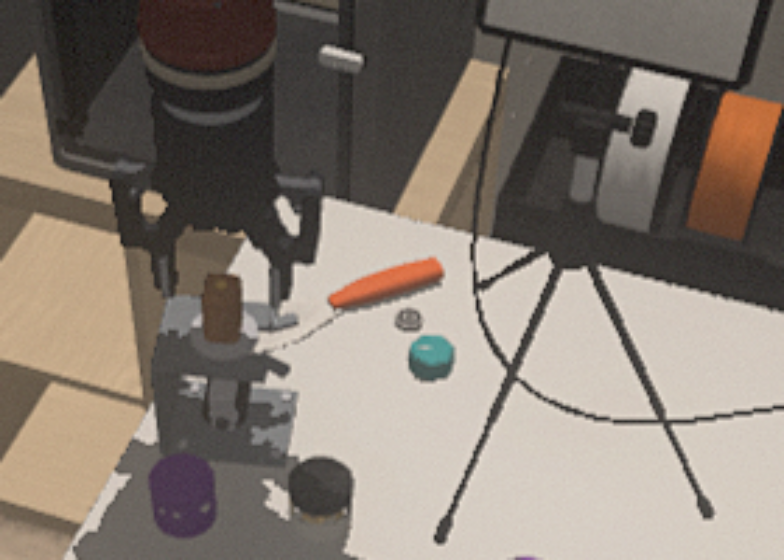

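Fingers straddle the handle (px 165 and 277, handle at 222), and the lamp (px 485,25) is well clear. Closing.

Request:
play_rows:
  moves:
    - [[-0.004,0.004,-0.002],0,0]
    - [[-0.004,0.004,-0.002],0,0]
    - [[-0.004,0.004,-0.002],0,0]
    - [[-0.004,0.004,-0.002],0,0]
    - [[-0.004,0.004,-0.002],0,0]
    - [[-0.004,0.004,-0.002],0,0]
    - [[-0.004,0.004,-0.002],0,0]
    - [[-0.004,0.004,-0.002],0,0]
    - [[-0.004,0.004,-0.002],0,0]
    - [[-0.004,0.004,-0.002],0,0]

```text
t: 14.2
tool_pos: [577.2, -147.2, 106.2]
tcp_rot: [179.7, 0.0, 88.1]
contact_force: [-2.4, 0.4, 6.5]
gripper_width: 24.5
```

```bash
python3 - <<'E'
from h import *
for i in range(4):
    s=status.get_state(); print(s["tool_pos"].round(2),s["tcp_rot"].round(2),s["contact_force"].round(1),round(s["gripper_width"],1)); camera("scene")
E
```

```text
[ 577.16 -147.25  106.15] [179.73   0.    88.14] [-2.4  0.4  6.5] 24.5
[ 577.13 -147.27  106.12] [179.73   0.    88.14] [-2.7  0.6  6.1] 24.1
[ 577.14 -147.29  106.17] [1.7973e+02 1.0000e-02 8.8140e+01] [-3.  -0.   6.7] 24.3
[ 577.13 -147.28  106.15] [179.73   0.    88.13] [-2.6  0.4  5.3] 23.8
```

Request:
play_rows:
  moves:
    - [[0,0,-0.012],0,0]
    - [[0,0,-0.024],0,0]
    - [[0,0,-0.036],0,0]
    - [[0,0,-0.036],0,0]
    - [[0,0,-0.036],0,0]
    - [[0,0,-0.036],0,0]

```text
t: 14.9
tool_pos: [577.0, -147.2, 116.7]
tcp_rot: [179.8, -0.0, 88.1]
contact_force: [0.3, -0.4, -3.0]
gripper_width: 24.0
```

Lifted 10.5 mm and the force shows the roller's weight. Drawing it out toward stand −x.

Request:
play_rows:
  moves:
    - [[0,-0.03,0],0,0]
    - [[0,-0.07,0],0,0]
    - [[0,-0.11,0],0,0]
    - [[0,-0.15,0],0,0]
    - [[0,-0.19,0],0,0]
    - [[0,-0.23,0],0,0]
    - [[0,-0.265,0],0,0]
    - [[0,-0.265,0],0,0]

```text
t: 15.57
tool_pos: [496.1, -144.4, 116.1]
tcp_rot: [179.8, -0.0, 88.1]
contact_force: [0.4, 0.4, -3.7]
gripper_width: 24.4
```

```bash
python3 - <<'E'
from h import *
s=status.get_state(); print(s["joint_positions"].round(1),s["effort"].round(1))
W=camera("wrist");A=camera("scene");B=camera("side")
for n,p in (("A",A),("B",B)):
    for l in ("roller","roller_handle","insert_jar"):
        for r in finder.place_of(l,p)[:3]:
            X=w(p,r["point"]); 
            if 420<X[0]<560 and r["conf"]>.4: print(n,l,round(r["conf"],2),X.round(1))
togo(500,-100,180,88.1)
E
```

```text
[-30.8  -8.8 -18.2  80.5   0.1  61.1] [ -0.4 -45.5  51.8   0.   -0.   -0.2]
A roller 0.82 [ 497.6 -143.8  103.3]
A roller_handle 0.7 [ 491.2 -143.5  135.6]
A roller_handle 0.53 [438.4 309.6  -2.8]
A insert_jar 0.73 [497.9 -48.3   1.2]
B roller 0.64 [ 500.6 -143.8  105.2]
B roller_handle 0.6 [ 500.1 -144.2  135.5]
B insert_jar 0.86 [497.6 -54.1   0.5]
t 16.02 at [ 497.7 -144.6  116.2] [179.8  -0.   88.1] go [ 0.149  0.004 -0.213] twist(tool z) 0.002 F [-0.4  1.  -2.8] w 24.2
```

Request:
play_rows:
  moves:
    - [[0,0,-0.1],0,0]
    - [[0.03,0,-0.18],0,0]
    - [[0.12,-0.02,-0.2],0,0]
    - [[0.24,-0.04,-0.2],0,0]
    - [[0.36,-0.06,-0.2],0,0]
    - [[0.48,-0.08,-0.2],0,0]
    - [[0.6,-0.08,-0.2],0,0]
    - [[0.68,-0.08,-0.2],0,0]
    - [[0.68,-0.08,-0.2],0,0]
    - [[0.68,-0.08,-0.2],0,0]

```text
t: 16.85
tool_pos: [480.1, 61.3, 176.2]
tcp_rot: [179.8, -0.0, 88.3]
contact_force: [-0.8, -0.2, -3.7]
gripper_width: 24.0
```

```bash
python3 - <<'E'
from h import *
W=camera("wrist"); cv2.imwrite("pics/W11.png",W["color"]); A=camera("scene")
g=cv2.cvtColor(W["color"],cv2.COLOR_BGR2GRAY)
L=cv2.createLineSegmentDetector().detect(cv2.GaussianBlur(g,(3,3),0))[0][:,0]
for l in L:
    P,Q=onz(W,l[:2],18),onz(W,l[2:],18); d=Q-P; n=np.linalg.norm(d); a=np.degrees(np.arctan2(d[1],d[0]))%180
    M=(P+Q)/2
    if n>30 and abs(M[0]-531)<90 and abs(M[1]-86)<80: print(M.round(1)[:2],n.round(),(a if a<45 else a-180 if a>135 else a-90).round(1), "x" if (a<45 or a>135) else "y")
full=np.ones((480,640),bool); PB=[(-71.5,71.5,-64.5,64.5,0,18)]
for n,p in(("A",A),("W",W)):
    r=finder.outline_of("panel",p)
    if r: print(n,r[0]["mask"].sum(),fit([(p,r[0]["mask"],full)],PB,[531,86,0]))
for l in("row_a","roller"):
    for p in (W,A):
        for r in finder.place_of(l,p)[:1]: print(l,round(r["conf"],2),w(p,r["point"]).round(1))
togo(480.6,59.6,120,88.7)
E
```

```text
[455.4  47.9] 30.0 -1.5 y
[501.4  50.9] 36.0 0.9 y
[444.   71.1] 47.0 -10.8 y
[520.    7.7] 33.0 17.7 y
[549.8  29.8] 81.0 -1.7 x
[579.  148.5] 37.0 -2.3 x
[593.   84.5] 112.0 -1.5 y
[564.  113.4] 51.0 -1.2 y
[493.6  55.7] 35.0 0.5 y
[559.2  57. ] 50.0 -1.4 y
[562.5  57. ] 50.0 -1.4 y
[528.3  61. ] 56.0 -2.0 y
[531.5  57.9] 50.0 -1.3 y
[514.8 142.6] 85.0 -1.7 x
[478.3  15.8] 39.0 -1.0 x
[469.1 122.8] 43.0 -2.5 y
A 5138 (array([ 5.3143e+02,  8.6250e+01, -4.6000e-01]), np.float64(0.036))
W 17557 (array([531.01,  84.9 ,  -1.35]), np.float64(0.133))
row_a 0.71 [527.4  59.5  15.4]
roller 0.73 [478.   62.2 162. ]
roller 0.67 [483.1  60.8 161.7]
t 17.25 at [480.2  59.4 176.1] [179.8  -0.   88.1] go [0.001 0.001 0.187] twist(tool z) -0.021 F [ 0.6 -0.1 -3.7] w 24.7
```

Request:
play_rows:
  moves:
    - [[0,0,0.05],-0.013,0]
    - [[0,0,0.1],-0.013,0]
    - [[0,0,0.15],-0.013,0]
    - [[0,0,0.19],-0.013,0]
    - [[0,0,0.2],-0.013,0]
    - [[0,0,0.2],-0.013,0]
    - [[0,0,0.2],-0.013,0]
    - [[0,0,0.2],-0.013,0]

```text
t: 17.92
tool_pos: [481.0, 59.3, 117.2]
tcp_rot: [179.7, 0.0, 88.5]
contact_force: [0.6, 0.4, -3.4]
gripper_width: 24.0
```

```bash
python3 - <<'E'
from h import *
togo(480.3,59.3,99,88.5)
E
```

```text
t 17.92 at [481.   59.3 117.2] [179.7   0.   88.5] go [ 0.    -0.003  0.061] twist(tool z) -0.001 F [ 0.6  0.4 -3.4] w 24.0
```

Request:
play_rows:
  moves:
    - [[0,0,0.02],0,0]
    - [[0,0,0.033],0,0]
    - [[0,0.006,0.042],0,0]
    - [[0,0.016,0.05],0,0]
    - [[0,0.028,0.057],0,0]
    - [[0,0.04,0.06],0,0]
    - [[0,0.053,0.06],0,0]
    - [[0,0.066,0.06],0,0]
    - [[0,0.079,0.06],0,0]
    - [[0,0.092,0.06],0,0]

```text
t: 18.75
tool_pos: [510.2, 58.5, 100.7]
tcp_rot: [179.5, 0.0, 88.5]
contact_force: [-0.1, 0.7, 8.2]
gripper_width: 24.0
```

Request:
play_rows:
  moves:
    - [[0,0.013,0.003],0,0]
    - [[0,0.026,0.005],0,0]
    - [[0,0.039,0.005],0,0]
    - [[0,0.052,0.005],0,0]
    - [[0,0.065,0.005],0,0]
    - [[0,0.078,0.005],0,0]
    - [[0,0.091,0.005],0,0]
    - [[0,0.104,0.005],0,0]
    - [[0,0.117,0.005],0,0]
    - [[0,0.13,0.005],0,0]

```text
t: 19.58
tool_pos: [550.8, 57.5, 100.9]
tcp_rot: [179.4, -0.0, 88.5]
contact_force: [-0.5, 1.3, 7.7]
gripper_width: 24.4
```

Request:
play_rows:
  moves:
    - [[0,0.013,0.004],0,0]
    - [[0,0.026,0.008],0,0]
    - [[0,0.039,0.008],0,0]
    - [[0,0.052,0.008],0,0]
    - [[0,0.065,0.008],0,0]
    - [[0,0.078,0.008],0,0]
    - [[0,0.091,0.008],0,0]
    - [[0,0.104,0.008],0,0]
    - [[0,0.117,0.008],0,0]
    - [[0,0.13,0.008],0,0]

```text
t: 20.42
tool_pos: [591.4, 56.7, 100.5]
tcp_rot: [179.2, -0.0, 88.5]
contact_force: [-0.5, 1.3, 8.5]
gripper_width: 24.3
```

Request:
play_rows:
  moves:
    - [[0,0.01,0],0,0]
    - [[0,0.02,0],0,0]

```text
t: 20.58
tool_pos: [599.1, 56.7, 102.0]
tcp_rot: [179.0, -0.1, 88.5]
contact_force: [-0.1, 1.5, 6.1]
gripper_width: 24.6
```

Request:
play_rows:
  moves:
    - [[0,0.006,-0.03],0,0]
    - [[0,0,-0.07],0,0]
    - [[0.04,-0.01,-0.08],0,0]
    - [[0.1,-0.03,-0.08],0,0]
    - [[0.16,-0.05,-0.08],0,0]
    - [[0.182,-0.05,-0.08],0,0]
    - [[0.182,-0.05,-0.08],0,0]
    - [[0.182,-0.05,-0.08],0,0]
    - [[0.182,-0.05,-0.08],0,0]

```text
t: 21.33
tool_pos: [585.3, 111.1, 125.8]
tcp_rot: [179.0, -0.0, 88.5]
contact_force: [0.5, -1.0, -3.9]
gripper_width: 23.8
```

```bash
python3 - <<'E'
from h import *
togo(585.7,111.6,99,88.5)
W=camera("wrist"); cv2.imwrite("pics/W12.png",W["color"])
for r in finder.place_of("roller",W)[:1]+finder.place_of("roller_handle",W)[:1]: print(round(r["conf"],2),w(W,r["point"]).round(1))
togo(585.7,111.6,99,88.5)
E
```

```text
t 21.33 at [585.3 111.1 125.8] [179.   -0.   88.5] go [ 0.002 -0.     0.09 ] twist(tool z) -0.001 F [ 0.5 -1.  -3.9] w 23.8
0.61 [582.2 113.3 111.1]
0.67 [582.8 113.3 143. ]
t 21.48 at [585.3 110.9 125.8] [179.   -0.   88.4] go [ 0.002 -0.     0.089] twist(tool z) -0.002 F [ 0.1 -0.5 -3.3] w 24.5
```

Request:
play_rows:
  moves:
    - [[0,0,0.03],0,0]
    - [[0,0,0.05],0,0]
    - [[0,-0.006,0.062],0,0]
    - [[0,-0.016,0.073],0,0]
    - [[0,-0.028,0.083],0,0]
    - [[0,-0.04,0.09],0,0]
    - [[0,-0.053,0.09],0,0]
    - [[0,-0.066,0.09],0,0]
    - [[0,-0.079,0.09],0,0]
    - [[0,-0.092,0.09],0,0]

```text
t: 22.32
tool_pos: [559.8, 111.4, 100.4]
tcp_rot: [178.7, -0.0, 88.4]
contact_force: [1.1, -1.1, 9.2]
gripper_width: 23.7
```

Request:
play_rows:
  moves:
    - [[0,-0.013,0.003],0,0]
    - [[0,-0.026,0.005],0,0]
    - [[0,-0.039,0.005],0,0]
    - [[0,-0.052,0.004],0,0]
    - [[0,-0.065,0.004],0,0]
    - [[0,-0.078,0.004],0,0]
    - [[0,-0.091,0.003],0,0]
    - [[0,-0.104,0.003],0,0]
    - [[0,-0.117,0.003],0,0]
    - [[0,-0.13,0.003],0,0]

```text
t: 23.15
tool_pos: [521.9, 112.2, 100.4]
tcp_rot: [178.5, 0.0, 88.4]
contact_force: [0.8, -2.2, 7.7]
gripper_width: 24.1
```

Request:
play_rows:
  moves:
    - [[0,-0.013,0.004],0,0]
    - [[0,-0.026,0.006],0,0]
    - [[0,-0.039,0.006],0,0]
    - [[0,-0.052,0.006],0,0]
    - [[0,-0.065,0.005],0,0]
    - [[0,-0.078,0.005],0,0]
    - [[0,-0.091,0.005],0,0]
    - [[0,-0.104,0.004],0,0]
    - [[0,-0.117,0.004],0,0]
    - [[0,-0.132,0.004],0,0]

```text
t: 23.98
tool_pos: [483.6, 113.0, 100.0]
tcp_rot: [178.3, 0.0, 88.4]
contact_force: [0.9, -2.1, 9.3]
gripper_width: 24.0
```

Request:
play_rows:
  moves:
    - [[0,-0.013,0.004],0,0]
    - [[0,-0.026,0.005],0,0]
    - [[0,-0.037,0.005],0,0]
    - [[0,-0.042,-0.005],0,0]
    - [[0,-0.042,-0.03],0,0]
    - [[0,-0.042,-0.05],0,0]
    - [[0,-0.042,-0.05],0,0]
    - [[0,-0.042,-0.05],0,0]

```text
t: 24.65
tool_pos: [470.6, 113.4, 114.6]
tcp_rot: [178.3, 0.0, 88.4]
contact_force: [-0.1, 0.2, -3.3]
gripper_width: 24.4
```

```bash
python3 - <<'E'
from h import *
W=camera("wrist"); cv2.imwrite("pics/W13.png",W["color"])
togo(480,114.3,99,88.5)
c=[proj(W,[531,86,18]).round()]; print(c)
# rim/tile crop
h=[proj(W,[531+a,86+b,18]) for a,b in((-75,-68),(75,-68),(75,68),(-75,68))]
h=np.array(h); x0,y0=np.maximum(h.min(0).astype(int)-8,0); x1,y1=np.minimum(h.max(0).astype(int)+8,[640,480]); print(x0,y0,x1,y1)
f=min(800/(x1-x0),600/(y1-y0)); cv2.imwrite("pics/W13c.png",cv2.resize(cv2.convertScaleAbs(W["color"][y0:y1,x0:x1],alpha=1.6),None,fx=f*.99,fy=f*.99,interpolation=cv2.INTER_CUBIC))
E
```

```text
t 24.7 at [470.4 113.4 114.2] [178.3   0.   88.4] go [0.004 0.031 0.052] twist(tool z) -0.003 F [-0.2 -0.6 -2.9] w 24.3
[array([383., 258.])]
282 166 489 339
```

Request:
play_rows:
  moves:
    - [[0.002,0.012,0.02],0,0]
    - [[0.002,0.02,0.032],0,0]
    - [[0.002,0.03,0.043],0,0]
    - [[0.002,0.045,0.05],0,0]
    - [[0.002,0.066,0.054],0,0]
    - [[0.002,0.088,0.055],0,0]
    - [[0.002,0.11,0.055],0,0]
    - [[0.002,0.132,0.056],0,0]
    - [[0.002,0.154,0.057],0,0]
    - [[0.002,0.176,0.057],0,0]

```text
t: 25.53
tool_pos: [525.4, 112.6, 99.9]
tcp_rot: [178.2, 0.0, 88.4]
contact_force: [-0.4, 1.3, 8.7]
gripper_width: 24.3
```

Request:
play_rows:
  moves:
    - [[0,0.023,0.005],0,0]
    - [[0,0.047,0.006],0,0]
    - [[0,0.071,0.007],0,0]
    - [[0,0.095,0.008],0,0]
    - [[0,0.119,0.008],0,0]
    - [[0,0.143,0.009],0,0]
    - [[0,0.167,0.01],0,0]
    - [[0,0.191,0.01],0,0]
    - [[0,0.213,0.011],0,0]
    - [[0,0.222,-0.02],0,0]

```text
t: 26.37
tool_pos: [592.5, 111.0, 107.1]
tcp_rot: [178.2, -0.0, 88.4]
contact_force: [-0.2, -0.2, -3.5]
gripper_width: 24.0
```

Request:
play_rows:
  moves:
    - [[0,-0.005,-0.035],0,0]
    - [[-0.03,-0.01,-0.045],0,0]
    - [[-0.09,-0.015,-0.045],0,0]
    - [[-0.15,-0.018,-0.045],0,0]
    - [[-0.182,-0.018,-0.045],0,0]
    - [[-0.182,-0.018,-0.04],0,0]
    - [[-0.182,-0.018,-0.03],0,0]
    - [[-0.182,-0.018,-0.03],0,0]

```text
t: 27.03
tool_pos: [584.8, 56.8, 115.0]
tcp_rot: [178.3, -0.0, 88.4]
contact_force: [-0.7, -0.3, -3.4]
gripper_width: 24.5
```

Request:
play_rows:
  moves:
    - [[0,0,0.02],0,0]
    - [[0,-0.003,0.033],0,0]
    - [[0,-0.012,0.043],0,0]
    - [[0,-0.025,0.05],0,0]
    - [[0,-0.045,0.054],0,0]
    - [[0,-0.067,0.053],0,0]
    - [[0,-0.089,0.053],0,0]
    - [[0,-0.111,0.052],0,0]
    - [[0,-0.133,0.051],0,0]
    - [[0,-0.155,0.05],0,0]

```text
t: 27.87
tool_pos: [539.9, 58.3, 100.5]
tcp_rot: [178.0, -0.0, 88.4]
contact_force: [0.6, 0.1, 7.7]
gripper_width: 24.3
```

Request:
play_rows:
  moves:
    - [[0,-0.022,0.005],0,0]
    - [[0,-0.044,0.005],0,0]
    - [[0,-0.066,0.005],0,0]
    - [[0,-0.088,0.004],0,0]
    - [[0,-0.11,0.004],0,0]
    - [[0,-0.132,0.003],0,0]
    - [[0,-0.154,0.003],0,0]
    - [[0,-0.176,0.002],0,0]
    - [[0,-0.195,0.002],0,0]
    - [[0,-0.204,-0.02],0,0]

```text
t: 28.7
tool_pos: [478.6, 60.0, 104.9]
tcp_rot: [177.9, 0.0, 88.4]
contact_force: [0.9, -0.9, -2.2]
gripper_width: 24.1
```

Request:
play_rows:
  moves:
    - [[0,0,-0.1],0,0]
    - [[0,0,-0.18],0,0]
    - [[0,0,-0.23],0,0]
    - [[0,0,-0.23],0,0]
    - [[0,0,-0.23],0,0]

```text
t: 29.12
tool_pos: [476.4, 60.2, 173.8]
tcp_rot: [177.9, 0.0, 88.5]
contact_force: [0.3, -0.3, -4.6]
gripper_width: 24.1
```

```bash
python3 - <<'E'
from h import *
W=camera("wrist"); cv2.imwrite("pics/W14.png",W["color"])
h=np.array([proj(W,[531+a,86+b,18]) for a,b in((-75,-68),(75,-68),(75,68),(-75,68))]); x0,y0=np.maximum(h.min(0).astype(int)-8,0); x1,y1=np.minimum(h.max(0).astype(int)+8,[640,480]); print(x0,y0,x1,y1)
f=min(800/(x1-x0),600/(y1-y0)); cv2.imwrite("pics/W14c.png",cv2.resize(cv2.convertScaleAbs(W["color"][y0:y1,x0:x1],alpha=1.8),None,fx=f*.99,fy=f*.99,interpolation=cv2.INTER_CUBIC))
togo(496,-144.5,165,88.1); print(status.get_state()["tcp_rot"].round(2))
E
```

```text
273 97 456 261
t 29.17 at [475.7  60.3 172.7] [178.    0.   88.5] go [-0.68   0.085  0.029] twist(tool z) 0.012 F [-0.8  0.4 -3.1] w 24.2
[1.7799e+02 2.0000e-02 8.8450e+01]
```

View pics/W14c.png

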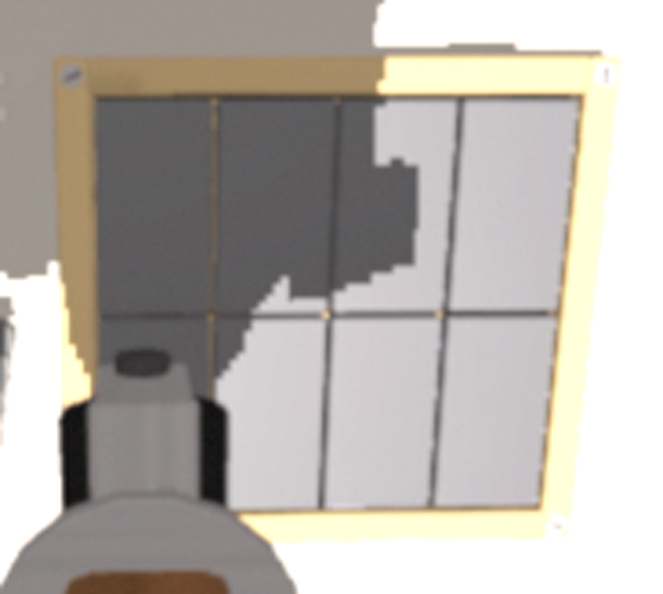

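Viewed: all eight tiles look even, and the seams and the shadow edge run unbroken from rim to tile (px 375,95). I'll carry the roller back to the stand mouth.

Request:
play_rows:
  moves:
    - [[-0.08,0.01,0],0,0]
    - [[-0.18,0.03,0],0,0]
    - [[-0.28,0.05,0],0,0]
    - [[-0.38,0.065,0],0,0]
    - [[-0.48,0.08,0],0.012,0]
    - [[-0.58,0.085,0],0.012,0]
    - [[-0.68,0.085,0.03],0.012,0]
    - [[-0.68,0.085,0.06],0.012,0]
    - [[-0.68,0.085,0.06],0.012,0]
    - [[-0.68,0.085,0.06],0.012,0]

```text
t: 30.0
tool_pos: [495.1, -143.4, 153.7]
tcp_rot: [178.2, -0.1, 88.1]
contact_force: [-0.7, 0.6, -3.1]
gripper_width: 24.5
```

```bash
python3 - <<'E'
from h import *
togo(496,-144.5,117,88.1); s=status.get_state();print(s["joint_positions"].round(1))
E
```

```text
t 30.0 at [ 495.1 -143.4  153.7] [ 1.782e+02 -1.000e-01  8.810e+01] go [-0.004 -0.001  0.122] twist(tool z) -0.001 F [-0.7  0.6 -3.1] w 24.5
[-31.4 -11.6 -16.8  83.3   1.   60.6]
```

Request:
play_rows:
  moves:
    - [[-0.004,-0.001,0.05],0,0]
    - [[-0.004,-0.001,0.1],0,0]
    - [[-0.004,-0.001,0.12],0,0]
    - [[-0.004,-0.001,0.12],0,0]
    - [[-0.004,-0.001,0.12],0,0]
    - [[-0.004,-0.001,0.12],0,0]

```text
t: 30.5
tool_pos: [496.5, -144.4, 118.8]
tcp_rot: [178.1, -0.1, 88.1]
contact_force: [-0.5, -0.1, -3.5]
gripper_width: 24.3
```

```bash
python3 - <<'E'
from h import *
A=camera("scene");B=camera("side")
togo(577.1,-147.2,117,88.1)
for n,p in (("A",A),("B",B)):
    for l in ("roller","roller_handle","stand_seat"):
        for r in finder.place_of(l,p)[:1]: print(n,l,round(r["conf"],2),w(p,r["point"]).round(1))
E
```

```text
t 30.6 at [ 496.5 -144.7  118.8] [ 1.781e+02 -1.000e-01  8.810e+01] go [0.001 0.268 0.015] twist(tool z) -0.0 F [-0.3 -0.4 -3.2] w 24.0
A roller 0.73 [ 499.3 -142.6  104.3]
A roller_handle 0.73 [ 489.1 -142.3  141. ]
A stand_seat 0.95 [ 575.  -148.6   96.5]
B roller 0.82 [ 496.1 -141.3  107.3]
B roller_handle 0.89 [ 496.9 -144.   136.2]
B stand_seat 0.71 [ 576.9 -146.4   91.2]
```

Request:
play_rows:
  moves:
    - [[0,0,0.011],0,0]
    - [[0,0.03,0.012],0,0]
    - [[0,0.06,0.013],0,0]
    - [[0,0.095,0.014],0,0]
    - [[0,0.13,0.015],0,0]
    - [[0,0.165,0.016],0,0]
    - [[0,0.2,0.018],0,0]
    - [[0,0.235,0.019],0,0]
    - [[0,0.26,0.02],0,0]
    - [[0,0.268,0.02],0,0]

```text
t: 31.73
tool_pos: [577.2, -147.4, 114.1]
tcp_rot: [178.2, -0.1, 88.1]
contact_force: [0.0, -0.4, -3.2]
gripper_width: 24.0
```

```bash
python3 - <<'E'
from h import *
camera("scene");togo(577.1,-147.2,106.2,88.1)
A=camera("scene");B=camera("side");togo(577.1,-147.2,106.2,88.1)
for n,p in (("A",A),("B",B)):
    for l in ("roller","roller_handle","stand_seat"):
        for r in finder.place_of(l,p)[:1]: print(n,l,round(r["conf"],2),w(p,r["point"]).round(1))
E
```

```text
t 31.78 at [ 577.  -147.4  114.1] [ 1.782e+02 -1.000e-01  8.810e+01] go [ 0.001 -0.001  0.026] twist(tool z) -0.001 F [-0.1  0.2 -3.1] w 24.1
t 31.88 at [ 576.3 -147.3  114.3] [ 1.782e+02 -1.000e-01  8.810e+01] go [0.    0.002 0.027] twist(tool z) -0.001 F [ 0.4 -0.4 -3. ] w 24.4
A roller 0.66 [ 578.  -146.3  102.6]
A roller_handle 0.85 [ 572.9 -144.8  136.6]
A stand_seat 0.68 [ 573.1 -148.6   95.6]
B roller 0.82 [ 575.5 -144.3  102.6]
B roller_handle 0.61 [ 578.  -147.5  132.2]
B stand_seat 0.6 [ 579.1 -147.3   92.2]
```

Request:
play_rows:
  moves:
    - [[0,0.001,0.008],0,0]
    - [[0,0.001,0.016],0,0]
    - [[0,0.001,0.02],0,0]
    - [[0,0.001,0.02],0,0]
    - [[0,0.001,0.02],0,0]

```text
t: 32.6
tool_pos: [576.7, -147.3, 108.4]
tcp_rot: [178.2, -0.1, 88.1]
contact_force: [-0.4, 0.5, -2.8]
gripper_width: 24.1
```

Request:
play_rows:
  moves:
    - [[0,0.001,0.003],0,0]
    - [[0,0.001,0.006],0,0]
    - [[0,0.001,0.008],0,0]
    - [[0,0.001,0.008],0,0]
    - [[0,0.001,0.008],0,0]

```text
t: 33.02
tool_pos: [577.3, -147.4, 106.4]
tcp_rot: [178.1, -0.1, 88.1]
contact_force: [-0.7, -0.4, 1.1]
gripper_width: 24.3
```

Request:
play_rows:
  moves:
    - [[0,0,0.001],0,0.7]
    - [[0,0,0.001],0,0.7]
    - [[0,0,0.001],0,0.7]
    - [[0,0,0.001],0,0.7]
    - [[0,0,0.001],0,0.7]
    - [[0,0,-0.04],0,0.7]
    - [[0,0,-0.12],0,0.7]
    - [[0,0,-0.22],0,0.7]
    - [[0,0,-0.32],0,0.7]
    - [[0,0,-0.38],0,0.7]

```text
t: 33.85
tool_pos: [574.2, -147.8, 224.9]
tcp_rot: [177.9, -0.0, 88.1]
contact_force: [-0.3, 0.1, -0.7]
gripper_width: 59.8
```

```bash
python3 - <<'E'
from h import *
A=camera("scene");W=camera("wrist");B=camera("side")
def dot(p,n,rad):
    c=proj(p,[577,-146,144]); m=cv2.inRange(cv2.cvtColor(p["color"],cv2.COLOR_BGR2HSV),(18,140,110),(35,255,255))
    yy,xx=np.nonzero(m); k=np.hypot(xx-c[0],yy-c[1])<rad
    if k.any(): u=(xx[k].mean(),yy[k].mean()); print(n,"dot",k.sum(),np.round(u,1),onz(p,u,144).round(1))
dot(A,"A",20);dot(W,"W",60);dot(B,"B",20)
for n,p in (("A",A),("B",B),("W",W)):
    for l in ("roller","roller_handle","insert_jar","glue_stick","bracket_grey","gear_white"):
        for r in finder.place_of(l,p)[:5]:
            X=w(p,r["point"])
            if r["conf"]>.4: print(n,l,round(r["conf"],2),X.round(1))
togo(577,-147,260); cv2.imwrite("pics/A15.png",A["color"])
a=cv2.imread("pics/scene0.png").astype(int)
E
```

```text
A dot 23 [191.1 334.8] [ 577.8 -146.3  144. ]
W dot 36 [312.3 232.1] [ 577.1 -146.3  144. ]
B dot 3 [278.  101.3] [ 577.6 -145.2  144. ]
A roller 0.56 [ 578.4 -148.7   91.1]
A roller_handle 0.87 [ 575.8 -146.6  128.6]
A insert_jar 0.97 [318.  160.8  -0.9]
A insert_jar 0.95 [598.2 -45.8  -2. ]
A insert_jar 0.65 [499.5 -50.7  -1.1]
A insert_jar 0.63 [352.   21.1   0.4]
A glue_stick 0.75 [554.5 180.9  -5.8]
A gear_white 0.63 [423.4 140.    0.7]
B roller 0.95 [ 577.7 -145.    94.3]
B roller_handle 0.91 [ 577.3 -145.8  123.8]
B insert_jar 0.92 [321.6 164.1  -3.1]
B insert_jar 0.81 [ 4.99e+02 -5.23e+01  1.00e-01]
B insert_jar 0.8 [347.7  22.5  -3.6]
B glue_stick 0.67 [5.626e+02 1.815e+02 1.000e-01]
B bracket_grey 0.96 [ 4.301e+02  6.170e+01 -3.000e-01]
B gear_white 0.67 [426.  141.9   2.8]
B gear_white 0.48 [ 578.1 -146.5  122. ]
W roller 0.7 [ 575.3 -147.1   90.9]
W roller_handle 0.64 [ 578.2 -145.   123.8]
W insert_jar 0.88 [353.6  24.8  -0.5]
W insert_jar 0.81 [496.  -51.1   1.7]
t 34.9 at [ 573.6 -147.5  220.3] [ 1.781e+02 -1.000e-01  8.810e+01] go [ 0.002  0.016 -0.132] twist(tool z) 0 F [-0.6 -0.5 -0.2] w 59.8
```

```bash
python3 -c "
from plant import robot; print(robot.close_job())"
```

```text
the job is handed in; nothing more can be done
None
```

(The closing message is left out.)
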